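# Pack two architectural model kits

## Task

Pack the two model kits for tomorrow's presentations: in the three-bay tray put the tower in the middle bay, with the gabled house and the gateway in the two outer bays (either way round); in the two-bay tray put the round pavilion and the grandstand, one in each bay (either way round). Every model must stand upright on the floor of its bay; leave the L-shaped block where it stands.

Things in the scene. Friction and masses are not known exactly. Their poses are not given: they have to be found in the camera images.
- house: White model house with a grey gable roof: 44 mm (x) by 40 mm (y) in plan, walls 50 mm high, ridge along its x axis 70 mm above the base, a small chimney beside the ridge; origin at the centre of its underside, z up its height. It stands upright on the desk at any yaw. The 40 mm grip across y is on plain walls up to 50 mm.
- pavilion: White round pavilion: cylinder of 44 mm diameter and 50 mm height, with a flat cone roof to 66 mm; origin at the centre of its underside, z up its height. It stands upright on the desk at any yaw. 
- tower: Light wood tower with one setback: foot 38 by 38 mm and 50 mm high, on it a slimmer 22 by 22 mm block up to 75 mm; origin at the centre of its underside, z up its height. It stands upright on the desk at any yaw. 
- gateway: Light wood gateway (arch): 56 mm (x) by 30 mm (y) by 58 mm high, with a 28 mm wide opening through it along y from the ground up to 34 mm and a solid lintel from 34 to 58 mm; origin at the centre of its underside, z up its height. It stands upright on the desk at any yaw. Grip the lintel across y (30 mm).
- grandstand: White grandstand: 60 mm (x) by 36 mm (y) in plan, three equal steps 24, 42 and 60 mm high, each with a brown bench line, rising towards its +x; origin at the centre of its underside, z up its height. It stands upright on the desk at any yaw. Its flat sides face +y and -y (36 mm apart).
- corner_block: Light wood L-shaped block with a flat top: 52 by 52 mm in plan over all (one arm 52 mm along x at -y, the other along y at -x), arms 22 mm thick, 46 mm high; origin at the centre of its underside, z up its height. It stands upright on the desk at any yaw. It belongs to neither kit. Its place is mixed in among the other models.
- tray_three: Three-bay tray: shallow brown tray fixed to the desk, 250 by 86 mm, three bays in a row along its x. Bays 78 by 78 mm inside, floor 4 mm above the desk; walls and dividers 4 mm thick, tops 16 mm above the desk. Origin at the centre of its underside, y across, z up; bay centres at y = 0, x = -82, 0 and +82 mm. On the robot's left or right, its x within 0.3 rad of the robot's x.
- tray_two: Two-bay tray: shallow brown tray fixed to the desk, 168 by 86 mm, two bays in a row along its x. Bays 78 by 78 mm inside, floor 4 mm above the desk; walls and dividers 4 mm thick, tops 16 mm above the desk. Origin at the centre of its underside, y across, z up; bay centres at y = 0, x = -41 and +41 mm. On the robot's left or right, its x within 0.3 rad of the robot's x.
Mind the look-alikes: they are no part of the job. What is shaped like the grandstand but blue or red is not meant. What is shaped like the corner_block but blue or green is not meant.

How it is judged:
By the outcome, as a careful person would: the job done as asked, in the order asked, and still so for the second after the job is handed in, with the robot touching nothing.
It also fails if it takes over 131 s, if anything falls off the work surface, if the arm or the gripper's body presses on something with over 40 N, if the wrist force passes 120 N, or if a joint passes its speed limit or range.

## Robot

A 6-joint arm with a two-finger parallel gripper is mounted at the origin on the work surface. World frame = base frame: x ahead of the robot, y to its left, z up, the work surface at z = 0. Lengths are in m, angles in rad, forces in N, time in s.
With the tool pointing down it reaches from about 0.35 to 0.975 m from the base axis. Payload 4.9 kg.
Tool frame: the origin (TCP) lies on the mounting face of the last link; the fingertips stand 173 mm ahead of it and the grasp point (between the pads) lies 155 mm ahead of it; z points along the fingers, y is the line along which they close (so a half turn about z gives the same grasp; the last joint's range is limited). The gripper opens to 85 mm and grips with 20 to 120 N. Pads are 22 mm wide; open, the fingers measure 114 mm over their backs; the gripper's body (76 mm by 85 mm) begins 54 mm behind the grasp point. The pads swing forward as they close: fully open they stand 13 mm farther back than shut.
Start: joints at [1.229, 0.053, 1.613, -0, 1.476, -0.119], TCP at [0.138, 0.61, 0.405] pointing down, gripper open.
Joint ranges: [-3.01, 3.01], [-1.01, 2.22], [0.06, 2.58], [-1.02, 4.17], [0.09, 2.62], [-3.14, 3.14]. Speed limits (rad/s): [2.57, 2.57, 3.14, 3.14, 3.14, 3.14].

## Interface

Orientations are given as a rotation vector (axis times angle).
In Python, from station import monitor, eyes, finish_job gives the robot as it stands. The module is installed in compiled form; this text tells all that it offers.
- The arm moves only by the tool step_arm, never from a script. Its argument "commands" is a list of rows, each a list of 3 entries, a list of its own where there are three numbers: the opening in per cent of the stroke, from 0 (shut) to 100 (fully open), then the shift along the tool's x, y, z in mm, then the turn about the tool's z in degrees. In form: [[hand, [x, y, z], yaw], ...]. A call has 1 to 12 rows; each row is the pose to reach, as a shift and turn from the pose commanded when the call began, along the tool's axes at that moment; what a row does not reach only later rows make up. A row lasts 1/8 s, in which the tool goes at most 62.5 mm and 10.7 degrees, less where a joint would pass 70% of its speed; a pose out of reach is approached as far as the arm can. A call with a gripper value outside its range is refused whole. The fingers move at their own pace and stop on an object; "squeeze" is the grip in N (left out, the last holds). Time passes only in rows, so rows that repeat a pose let the fingers close. It gives the time, the measured TCP pose, the force, the opening and the grip force at its end, in the units of the state.
- monitor.get_obs(): the state, without advancing time (a new reading comes with each control period).
- eyes.get_image(name): name is "scene" or "top" or "wrist"; returns the picture (420x560x3 uint8, red, green, blue); there is no depth.
- eyes.camera_info(name): a dict with "camera_matrix" (3x3 intrinsics, pixels), "extrinsics" (4x4, takes a point from camera to world coordinates). Camera axes: x right, y down, z forward; pixel columns grow to the right and rows downward; lengths in m; the calibration is good to about 2 mm. A picture is of the moment at which its call begins: read the wrist's pose just before it. camera_info takes no time and is no camera call; for the wrist camera it gives the pose at the moment of the call.
- finish_job(): hands the job in; it is judged then, once.
The state is a dict: "t": time; "q": joint angles; "dq": joint speeds; "effort": joint torques, N m; "tool_pos": TCP position; "tool_rot": TCP orientation; "contact_force": force on the tool from outside, world axes, zero at the start; "wrist_torque": the same for the moment, N m; "opening": finger opening in m; "grip_force": force on a finger pad.
Only numpy, scipy, OpenCV 4.12 (cv2) and the standard library are available. Lean on these libraries where they do the work, as an engineer would, in place of code of your own. Each camera call takes 0.05 s, during which the arm holds its last target. There are 200 camera calls.

## Working session

There is one attempt and no reset: what is moved stays moved. The work goes in short steps, Python scripts to look and compute and a tool call to move; the robot and the scene stay as the last step left them, time stands still between calls to the robot, and variables do not carry over. Pictures are saved under pics/ and viewed, at most 14 in all, crops included, and the job is handed in when it is done.

Besides the shell and the picture viewer there is one more tool, called as name(argument=value, ...), one argument or row to a line, values as JSON. step_arm: Moves the arm, as the interface text tells. Its arguments: {"type":"object","properties":{"commands":{"type":"array"},"squeeze":{"type":"number"}},"required":["commands"]}

```bash
mkdir -p pics; python3 - <<'E'
from station import monitor, eyes
import cv2,numpy as np
print(monitor.get_obs())
for n in("top","scene"):
    cv2.imwrite(f"pics/{n}0.png",eyes.get_image(n)[:,:,::-1]); i=eyes.camera_info(n); print(n,np.round(i["camera_matrix"],1).tolist(),np.round(i["extrinsics"],4).tolist())
E
```

```text
{'t': 0.0, 'q': array([ 1.22898628e+00,  5.33427792e-02,  1.61431846e+00, -3.73552091e-05,
        1.47595708e+00, -1.19015999e-01]), 'dq': array([-0.00035737, -0.0001622 ,  0.00048569,  0.00037121, -0.00032299,
       -0.00137719]), 'effort': array([ 8.49857752e-04, -3.93644035e+01, -3.70194519e+01,  4.43093541e-05,
        6.60609832e-03,  3.93789108e-06]), 'tool_pos': array([0.13801814, 0.60929015, 0.40345676]), 'tool_rot': array([-3.49187564e-01, -3.12169564e+00,  3.11073710e-03]), 'contact_force': array([-0.76209264,  0.42910469, -0.12841274]), 'wrist_torque': array([ 0.00920684,  0.00410569, -0.04103725]), 'grip_force': 0.0, 'opening': 0.08515332123510852}
top [[534.8, 0.0, 276.5], [0.0, 534.8, 209.0], [0.0, 0.0, 1.0]] [[-0.0283, -0.9888, 0.1463, 0.4034], [-0.9991, 0.0326, 0.0267, -0.0157], [-0.0312, -0.1454, -0.9889, 0.9978], [0.0, 0.0, 0.0, 1.0]]
scene [[441.8, 0.0, 264.3], [0.0, 441.8, 209.2], [0.0, 0.0, 1.0]] [[-0.8258, 0.4388, -0.3543, 0.9333], [0.5637, 0.6228, -0.5425, 0.5709], [-0.0173, -0.6477, -0.7617, 0.8338], [0.0, 0.0, 0.0, 1.0]]
```

```bash
python3 - <<'E'
import cv2
for n in("top","scene"):
    cv2.imwrite(f"pics/{n}0b.png",cv2.resize(cv2.imread(f"pics/{n}0.png"),(800,600),interpolation=cv2.INTER_CUBIC))
E
```

```text
(no output)
```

View pics/top0b.png

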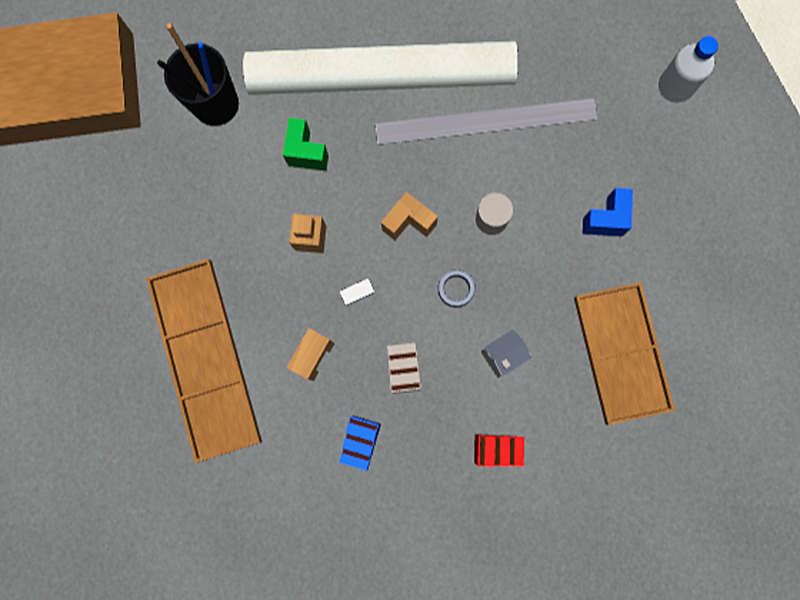

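View pics/scene0b.png

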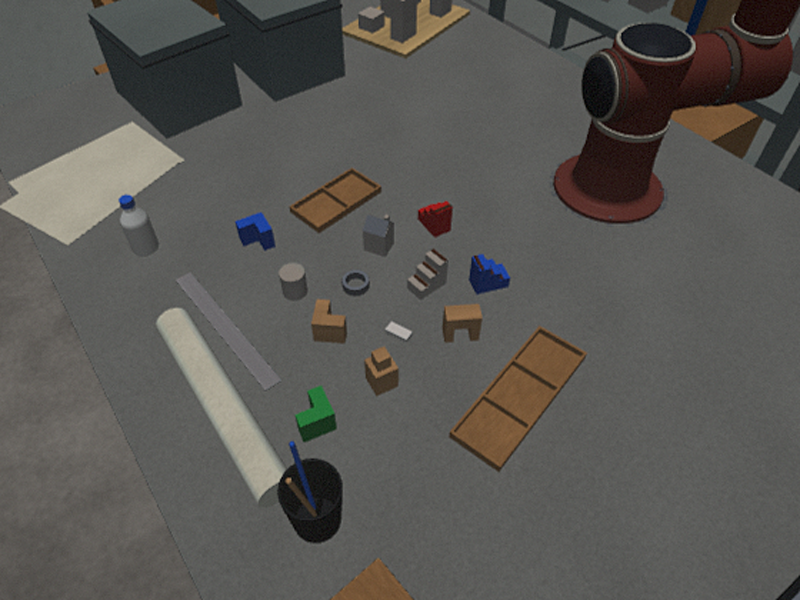

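Top view, 800-wide pixels. There are three grandstand shapes: white at (404,368), which is the target, and the blue (360,442) and red (500,450) look-alikes. There are three L blocks: wood at (409,215), which stays where it is, plus green (305,143) and blue (610,212). The other targets are tower (307,230), pavilion (495,210), gateway (310,353) and house (507,353). The three-bay tray is on the left at (204,360) and the two-bay tray on the right at (625,353). Next is a close crop of each target.

```bash
cat > tile.py <<'E'
import cv2,numpy as np
C=dict(tower=(307,230),pavilion=(495,210),gateway=(310,353),grandstand=(404,368),house=(507,353),corner=(409,215))
def tile(im,out,draw=None):
    T=[]
    for n,(u,v) in C.items():
        u0,v0=int(u*.7)-25,int(v*.7)-25
        c=cv2.resize(im[v0:v0+50,u0:u0+50],(260,260),interpolation=cv2.INTER_CUBIC)
        if draw is not None:
            for p,q in draw.get(n,[]):
                f=lambda a:tuple(int(x) for x in np.round((a-np.array([u0,v0])+.5)*5.2))
                cv2.line(c,f(p),f(q),(255,0,255),1)
        cv2.putText(c,f"{n} {u0},{v0}",(3,12),0,.4,(0,255,255),1)
        for k in range(0,50,10): cv2.line(c,(int(k*5.2),255),(int(k*5.2),260),(0,255,255),1);cv2.line(c,(0,int(k*5.2)),(5,int(k*5.2)),(0,255,255),1)
        T.append(c)
    cv2.imwrite(out,np.vstack([np.hstack(T[:3]),np.hstack(T[3:])]))
if __name__=="__main__": tile(cv2.imread("pics/top0.png"),"pics/tiles.png")
E
python3 tile.py
```

```text
(no output)
```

View pics/tiles.png

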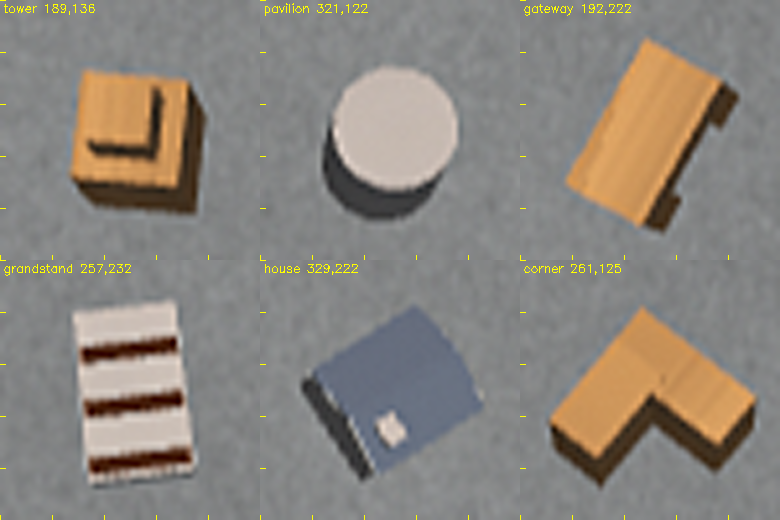

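```bash
cat > fit.py <<'E'
import cv2,numpy as np,json
from scipy.optimize import least_squares
from station import eyes
I=eyes.camera_info("top");K=np.array(I["camera_matrix"]);W=np.linalg.inv(np.array(I["extrinsics"]))
def proj(P):
    c=P@W[:3,:3].T+W[:3,3]; c=c@K.T; return c[:,:2]/c[:,2:]
def world(p,P):
    P=np.array(P,float)/[1000]*1; x,y,a=p; c,s=np.cos(a),np.sin(a)
    return P@np.array([[c,s,0],[-s,c,0],[0,0,1]])+[x,y,0]
def tc(u0,v0,L): return [[u0+a/5.2-.5,v0+b/5.2-.5] for a,b in L]
def big(L): return [[a*.7-.15,b*.7-.15] for a,b in L]
def box(X,Y,z): return [(-X,-Y,z),(X,-Y,z),(X,Y,z),(-X,Y,z)]
t=19;g=[(28,15,58),(28,-15,58),(-28,-15,58),(-28,15,58)]
D=dict(
 tower=([(19,19,50),(19,-19,50),(-19,-19,50),(-19,19,50),(-19,-19,0)],tc(189,136,[(84,71),(189,82),(182,188),(71,180),(197,213)]),(.6,.15,0)),
 gateway=([(28,15,58),(28,-15,58),(-28,-15,58),(-28,15,58)],tc(192,222,[(126,38),(202,80),(123,228),(46,184)]),(.4,.15,-.4)),
 grandstand=([(-30,-18,24),(-30,18,24),(30,-18,60),(30,18,60)],tc(257,232,[(72,54),(176,42),(90,224),(195,210)]),(.4,.02,3.1)),
 house=([(-22,20,50),(22,20,50),(22,-20,50),(-22,-20,50)],tc(329,222,[(48,112),(155,45),(224,145),(115,213)]),(.4,-.15,-.9)),
 pavilion=([(0,22,50),(0,-22,50),(22,0,50),(-22,0,50)],tc(321,122,[(73,128),(199,128),(136,66),(136,190)]),(.6,-.1,0)),
 tray_three=([(125,43,16),(125,-43,16),(-125,-43,16),(-125,43,16)],big([(148,277),(211,260),(261,441),(197,462)]),(.4,.3,.2)),
 tray_two=([(84,43,16),(84,-43,16),(-84,-43,16),(-84,43,16)],big([(575,296),(640,284),(673,408),(607,424)]),(.4,-.3,.2)))
E_=dict(tower=[box(19,19,0),box(19,19,50),box(11,11,75)],gateway=[box(28,15,0),box(28,15,58)],
 grandstand=[box(30,18,0),[(10,-18,60),(30,-18,60),(30,18,60),(10,18,60)],[(-30,-18,24),(-10,-18,24),(-10,18,24),(-30,18,24)]],
 house=[box(22,20,0),box(22,20,50),[(-22,0,70),(22,0,70)]],
 pavilion=[[(22*np.cos(a),22*np.sin(a),z) for a in np.linspace(0,6.28,25)] for z in(0,50)])
if __name__=="__main__":
    from tile import tile
    R={};dr={}
    for n,(P,U,g0) in D.items():
        r=least_squares(lambda p:(proj(world(p,P))-U).ravel(),g0,loss="soft_l1")
        R[n]=r.x.tolist();e=(proj(world(r.x,P))-U);print(n,np.round(r.x,4),"r",round(np.hypot(*r.x[:2]),3),"res",np.round(np.hypot(*e.T),1))
        dr[n]=[(a,b) for L in E_.get(n,[]) for q in [proj(world(r.x,L))] for a,b in zip(q,np.roll(q,-1,0))]
    json.dump(R,open("pose.json","w"))
    tile(cv2.imread("pics/top0.png"),"pics/tiles2.png",dr)
E
python3 fit.py
```

```text
tower [ 0.637   0.1218 -0.1101] r 0.648 res [0.4 0.3 0.5 0.4 0.5]
gateway [ 0.4784  0.1194 -0.5186] r 0.493 res [0.2 0.1 0.3 0.1]
grandstand [4.5870e-01 2.6000e-03 3.2311e+00] r 0.459 res [0.2 0.2 0.2 0.2]
house [ 0.4727 -0.126  -1.035 ] r 0.489 res [0.4 0.4 0.4 0.2]
pavilion [ 0.6549 -0.1208 -0.0422] r 0.666 res [0.1 0.1 0.2 0.1]
tray_three [0.4793 0.2609 0.2709] r 0.546 res [0.1 1.5 0.8 0.2]
tray_two [ 0.4704 -0.2782  0.179 ] r 0.547 res [0.5 1.7 1.7 0.4]
```

View pics/tiles2.png

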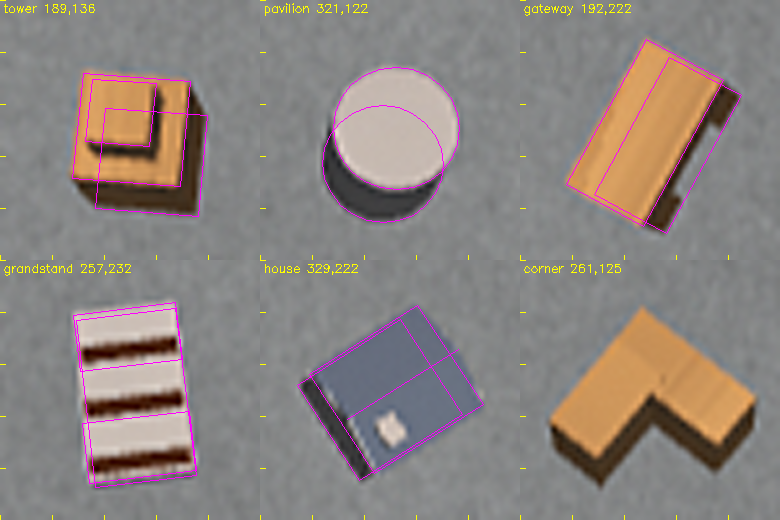

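The wireframes sit on the images within about 1 px, so the poses are good. Next I check the tray fits and plan the first reach.

```bash
cat > plan.py <<'E'
import json,sys,numpy as np
from scipy.spatial.transform import Rotation as Ro
from station import monitor
P=json.load(open("pose.json"))
H=dict(tower=.188,house=.188,pavilion=.187,gateway=.197,grandstand=.186)
def bay(t,k):
    x,y,a=P[t];return [x+k*np.cos(a),y+k*np.sin(a),np.degrees(a)+90]
def target(n):  # pick pose x,y,phi(tool y)
    x,y,a=P[n];phi=np.degrees(a)+90
    if n=="pavilion":phi=bay("tray_two",0)[2]
    if n=="grandstand":x+=.007*np.cos(a);y+=.007*np.sin(a)
    return [x,y,phi]
def show(x,y,z,phi,tag=""):
    o=monitor.get_obs();R=Ro.from_rotvec(o["tool_rot"]).as_matrix()
    d=R.T@(np.array([x,y,z])-o["tool_pos"])*1000
    cur=np.degrees(np.arctan2(R[1,1],R[0,1]));w=(phi-cur+90)%180-90
    q6=np.degrees(o["q"][5]);print(tag,"t",round(o["t"],2),"shift",np.round(d,1),"yaw",round(-w,1),"cur phi",round(cur,1),"q6",round(q6,1),"tilt",np.round(R[2,2],4),"open",round(o["opening"],4),"grip",round(o["grip_force"],1))
E
cat > trayview.py <<'E'
import cv2,sys,json
from fit import *
def tv(im,out):
    R=json.load(open("pose.json"))
    f=5;T=[]
    for n,(u,v) in dict(tray_three=(204,360),tray_two=(625,353)).items():
        u0,v0=int(u*.7)-55,int(v*.7)-75
        c=cv2.resize(im[v0:v0+150,u0:u0+100],None,fx=4,fy=4,interpolation=cv2.INTER_CUBIC)
        L=125 if n=="tray_three" else 84
        for B,col in((box(L,43,0),(255,255,0)),(box(L,43,16),(255,0,255)),(box(L-4,39,4),(0,255,0))):
            q=(proj(world(R[n],B))-[u0,v0]+.5)*4
            cv2.polylines(c,[np.round(q).astype(np.int32)],True,col,1)
        T.append(c)
    cv2.imwrite(out,np.hstack(T))
if __name__=="__main__": tv(cv2.imread("pics/top0.png"),"pics/trays.png")
E
python3 trayview.py; python3 -c "
from plan import *
x,y,p=target('tower');show(x,y,.30,p)
for t,k in(('tray_three',0),('tray_three',82),('tray_three',-82),('tray_two',41),('tray_two',-41)):print(t,k,np.round(bay(t,k/1000),3))"
```

```text
t 0.1 shift [-594.4 -365.   104.1] yaw -6.5 cur phi 77.2 q6 -6.8 tilt -1.0 open 0.0853 grip 0.0
tray_three 0 [  0.479   0.261 105.52 ]
tray_three 82 [  0.558   0.283 105.52 ]
tray_three -82 [  0.4     0.239 105.52 ]
tray_two 41 [  0.511  -0.271 100.255]
tray_two -41 [  0.43   -0.286 100.255]
```

View pics/trays.png

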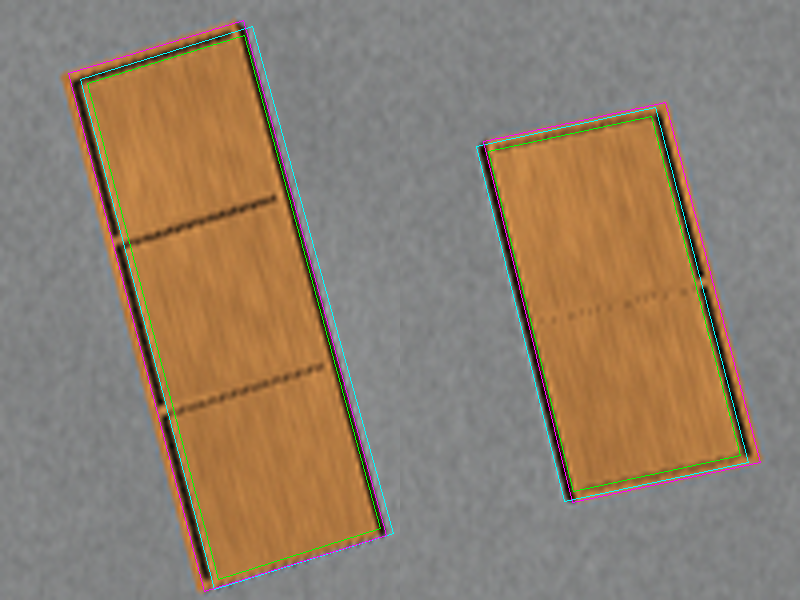

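The tray outlines match to about 2 mm; I'll nudge the three-bay tray +1.5 mm in y. Now I reach for the tower.

step_arm(
  commands=[
    [85,[-594,-365,104],-6.5],
    [85,[-594,-365,104],-6.5],
    [85,[-594,-365,104],-6.5],
    [85,[-594,-365,104],-6.5],
    [85,[-594,-365,104],-6.5],
    [85,[-594,-365,104],-6.5],
    [85,[-594,-365,104],-6.5],
    [85,[-594,-365,104],-6.5],
    [85,[-594,-365,104],-6.5],
    [85,[-594,-365,104],-6.5],
    [85,[-594,-365,104],-6.5],
    [85,[-594,-365,104],-6.5],
  ],
  squeeze=40,
)

```text
t: 1.6
tool_pos: [0.6383, 0.1195, 0.2992]
tool_rot: [-0.177, -3.135, 0.001]
contact_force: [-0.6, 0.1, 0.5]
opening: 0.0725
grip_force: 0.0
```

```bash
sed -i 's/^P=json.*/&;P["tray_three"][1]+=.0015/' plan.py; python3 -c "
from plan import *
x,y,p=target('tower');show(x,y,.188,p)"
```

```text
t 1.6 shift [  1.4   2.2 111.2] yaw -0.2 cur phi 83.5 q6 -79.5 tilt -1.0 open 0.0725 grip 0.0
```

step_arm(
  commands=[
    [85,[1,2,50],0],
    [85,[1,2,90],0],
    [85,[1,2,111],0],
    [85,[1,2,111],0],
    [20,[1,2,111],0],
    [20,[1,2,111],0],
    [20,[1,2,111],0],
    [20,[1,2,111],0],
    [20,[1,2,111],0],
    [20,[1,2,111],0],
  ],
)

```text
t: 2.85
tool_pos: [0.6372, 0.1245, 0.1924]
tool_rot: [0.171, 3.133, 0.001]
contact_force: [-0.3, 0.1, 6.4]
opening: 0.0376
grip_force: 42.0
```

```bash
python3 -c "
from plan import *
x,y,p=bay('tray_three',0);show(x,y,.3,p)"
```

```text
t 2.85 shift [ 171.5  119.9 -108.2] yaw -21.8 cur phi 83.7 q6 -79.2 tilt -1.0 open 0.0376 grip 42.0
```

step_arm(
  commands=[
    [20,[0,0,-40],0],
    [20,[0,0,-80],0],
    [20,[20,12,-108],-3],
    [20,[60,42,-108],-11],
    [20,[105,75,-108],-19],
    [20,[145,103,-108],-22],
    [20,[171,120,-108],-22],
    [20,[171,120,-108],-22],
    [20,[171,120,-108],-22],
  ],
)

```text
t: 3.98
tool_pos: [0.4794, 0.2621, 0.298]
tool_rot: [-0.43, 3.111, -0.0]
contact_force: [-0.5, 0.3, -0.6]
opening: 0.0373
grip_force: 41.3
```

```bash
python3 -c "
from plan import *
x,y,p=bay('tray_three',0);show(x,y,.1985,p)"
```

```text
t 3.98 shift [ 0.1  0.3 99.5] yaw 0.2 cur phi 105.7 q6 -84.9 tilt -1.0 open 0.0373 grip 41.3
```

step_arm(
  commands=[
    [20,[0,0,45],0],
    [20,[0,0,80],0],
    [20,[0,0,95],0],
    [20,[0,0,99],0],
    [20,[0,0,101],0],
    [20,[0,0,101],0],
  ],
)

```text
t: 4.72
tool_pos: [0.4798, 0.2625, 0.1981]
tool_rot: [-0.43, 3.11, 0.001]
contact_force: [-0.1, 0.1, -0.6]
opening: 0.0375
grip_force: 41.3
```

step_arm(
  commands=[
    [20,[0,0,2],0],
    [20,[0,0,3],0],
    [20,[0,0,3],0],
  ],
)

```text
t: 5.1
tool_pos: [0.4799, 0.2628, 0.1964]
tool_rot: [-0.43, 3.11, 0.0]
contact_force: [-3.7, -2.6, 10.9]
opening: 0.0376
grip_force: 42.7
```

step_arm(
  commands=[
    [60,[0,0,0],0],
    [60,[0,0,0],0],
    [75,[0,0,0],0],
    [75,[0,0,-20],0],
    [75,[0,0,-60],0],
    [75,[0,0,-104],0],
    [75,[0,0,-104],0],
  ],
)

```text
t: 5.98
tool_pos: [0.4808, 0.263, 0.3043]
tool_rot: [-0.429, 3.101, 0.004]
contact_force: [-0.4, -0.3, -0.0]
opening: 0.0639
grip_force: 0.0
```

```bash
python3 -c "
from plan import *
from station import eyes
import cv2
x,y,p=target('house');show(x,y,.3,p)
"
```

```text
t 5.97 shift [ 113.4 -372.3    2.7] yaw 75.0 cur phi 105.7 q6 -84.8 tilt -0.9999 open 0.0639 grip 0.0
```

step_arm(
  commands=[
    [85,[113,-372,2],75],
    [85,[113,-372,2],75],
    [85,[113,-372,2],75],
    [85,[113,-372,2],75],
    [85,[113,-372,2],75],
    [85,[113,-372,2],75],
    [85,[113,-372,2],75],
    [85,[113,-372,2],75],
    [85,[113,-372,2],75],
    [85,[113,-372,2],75],
    [85,[113,-372,2],75],
  ],
)

```text
t: 7.35
tool_pos: [0.4713, -0.1255, 0.2957]
tool_rot: [-1.55, -2.732, -0.0]
contact_force: [-0.7, 0.9, 0.1]
opening: 0.0723
grip_force: 0.0
```

```bash
python3 -c "
from plan import *
from station import eyes
import cv2
x,y,p=target('house');show(x,y,.188,p)
a=eyes.get_image('wrist');b=eyes.get_image('top')
import numpy as np
cv2.imwrite('pics/w1.png',cv2.resize(np.hstack([a,b])[:,:,::-1],(800,300)))
"
```

```text
t 7.35 shift [ -1.2   0.9 107.7] yaw 0.2 cur phi 30.9 q6 -54.5 tilt -1.0 open 0.0723 grip 0.0
```

View pics/w1.png

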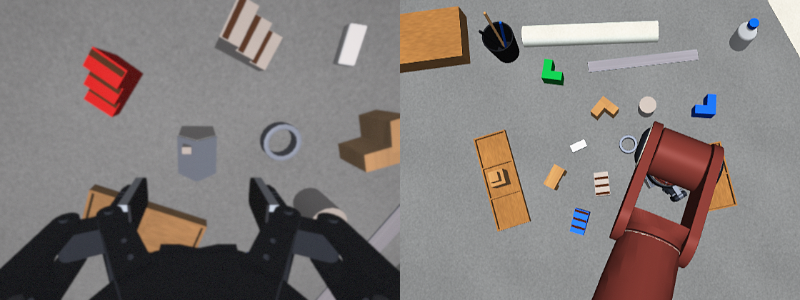

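Wrist view: the house at (197,152) lies centred between the fingers. Top view: the tower stands in the middle bay at (497,178).

step_arm(
  commands=[
    [85,[-1,1,45],0],
    [85,[-1,1,85],0],
    [85,[-1,1,107],0],
    [85,[-1,1,107],0],
    [20,[-1,1,107],0],
    [20,[-1,1,107],0],
    [20,[-1,1,107],0],
    [20,[-1,1,107],0],
    [20,[-1,1,107],0],
    [20,[-1,1,107],0],
  ],
)

```text
t: 8.7
tool_pos: [0.4736, -0.1271, 0.1905]
tool_rot: [1.552, 2.728, 0.001]
contact_force: [-0.3, 1.0, 7.0]
opening: 0.0397
grip_force: 42.1
```

```bash
python3 -c "
from plan import *
x,y,p=bay('tray_three',-.082);show(x,y,.3,p,'near');
x,y,p=bay('tray_three',.082);show(x,y,.3,p,'far')"
```

```text
near t 8.7 shift [ 353.1  125.1 -110.2] yaw -74.8 cur phi 30.7 q6 -54.5 tilt -1.0 open 0.0397 grip 42.1
far t 8.7 shift [ 310.   283.4 -109.8] yaw -74.8 cur phi 30.7 q6 -54.5 tilt -1.0 open 0.0397 grip 42.1
```

step_arm(
  commands=[
    [20,[0,0,-50],0],
    [20,[0,0,-110],0],
    [20,[310,283,-110],-75],
    [20,[310,283,-110],-75],
    [20,[310,283,-110],-75],
    [20,[310,283,-110],-75],
    [20,[310,283,-110],-75],
    [20,[310,283,-110],-75],
    [20,[310,283,-110],-75],
    [20,[310,283,-110],-75],
    [20,[310,283,-110],-75],
    [20,[310,283,-110],-75],
  ],
)

```text
t: 10.2
tool_pos: [0.5573, 0.2832, 0.2985]
tool_rot: [0.427, -3.112, 0.001]
contact_force: [-0.5, 0.1, -0.4]
opening: 0.0395
grip_force: 41.3
```

```bash
python3 -c "
from plan import *
x,y,p=bay('tray_three',.082);show(x,y,.1945,p,'far')"
```

```text
far t 10.2 shift [ -1.4   0.9 104. ] yaw 0.1 cur phi 105.6 q6 -85.5 tilt -1.0 open 0.0395 grip 41.3
```

step_arm(
  commands=[
    [20,[-1,1,45],0],
    [20,[-1,1,85],0],
    [20,[-1,1,100],0],
    [20,[-1,1,103],0],
    [20,[-1,1,105],0],
    [20,[-1,1,105],0],
  ],
)

```text
t: 10.95
tool_pos: [0.5587, 0.2858, 0.1952]
tool_rot: [-0.43, 3.11, 0.001]
contact_force: [-0.0, -0.3, -1.3]
opening: 0.0394
grip_force: 41.3
```

step_arm(
  commands=[
    [20,[0,0,2],0],
    [20,[0,0,2],0],
    [58,[0,0,2],0],
    [58,[0,0,2],0],
    [75,[0,0,2],0],
    [75,[0,0,-20],0],
    [75,[0,0,-60],0],
    [75,[0,0,-105],0],
    [75,[0,0,-105],0],
  ],
)

```text
t: 12.08
tool_pos: [0.5598, 0.2863, 0.3061]
tool_rot: [-0.429, 3.101, 0.004]
contact_force: [0.9, -0.6, 0.3]
opening: 0.064
grip_force: 0.0
```

```bash
python3 -c "
from plan import *
x,y,p=target('gateway');show(x,y,.31,p)
"
```

```text
t 12.07 shift [ 123.6 -138.5   -5.4] yaw 45.5 cur phi 105.7 q6 -85.4 tilt -0.9999 open 0.064 grip 0.0
```

step_arm(
  commands=[
    [75,[124,-138,-5],45.5],
    [75,[124,-138,-5],45.5],
    [75,[124,-138,-5],45.5],
    [75,[124,-138,-5],45.5],
    [75,[124,-138,-5],45.5],
    [75,[124,-138,-5],45.5],
    [75,[124,-138,-5],45.5],
  ],
)

```text
t: 12.95
tool_pos: [0.4761, 0.1193, 0.3037]
tool_rot: [-0.805, -3.036, 0.0]
contact_force: [0.3, 1.0, 0.8]
opening: 0.0644
grip_force: 0.0
```

```bash
python3 -c "
from plan import *
x,y,p=target('gateway');show(x,y,.197,p)
"
```

```text
t 12.95 shift [ -1.9   1.3 106.7] yaw 0.0 cur phi 60.3 q6 -54.9 tilt -1.0 open 0.0644 grip 0.0
```

step_arm(
  commands=[
    [75,[-2,1,45],0],
    [75,[-2,1,85],0],
    [75,[-2,1,106],0],
    [75,[-2,1,106],0],
    [15,[-2,1,106],0],
    [15,[-2,1,106],0],
    [15,[-2,1,106],0],
    [15,[-2,1,106],0],
    [15,[-2,1,106],0],
    [15,[-2,1,106],0],
  ],
)

```text
t: 14.2
tool_pos: [0.4792, 0.1191, 0.1993]
tool_rot: [0.806, 3.034, 0.002]
contact_force: [-1.2, 0.2, 7.0]
opening: 0.0298
grip_force: 41.3
```

```bash
python3 -c "
from plan import *
x,y,p=bay('tray_three',-.082);show(x,y,.31,p,'near')"
```

```text
near t 14.2 shift [ 128.5   66.3 -110.9] yaw -45.3 cur phi 60.2 q6 -54.9 tilt -1.0 open 0.0298 grip 41.3
```

step_arm(
  commands=[
    [15,[0,0,-50],0],
    [15,[0,0,-110],0],
    [15,[128,66,-111],-45],
    [15,[128,66,-111],-45],
    [15,[128,66,-111],-45],
    [15,[128,66,-111],-45],
    [15,[128,66,-111],-45],
    [15,[128,66,-111],-45],
    [15,[128,66,-111],-45],
    [15,[128,66,-111],-45],
  ],
)

```text
t: 15.45
tool_pos: [0.4002, 0.2396, 0.3087]
tool_rot: [0.414, -3.114, 0.0]
contact_force: [0.1, 0.1, -1.1]
opening: 0.0298
grip_force: 41.1
```

```bash
python3 -c "
from plan import *
x,y,p=bay('tray_three',-.082);show(x,y,.2033,p,'near')"
```

```text
near t 15.45 shift [ -0.3   0.8 105.4] yaw -0.4 cur phi 105.2 q6 -83.4 tilt -1.0 open 0.0298 grip 41.1
```

Now I lower to just above the floor, press 2 mm further, release and retreat.

step_arm(
  commands=[
    [15,[0,1,45],0],
    [15,[0,1,85],0],
    [15,[0,1,101],0],
    [15,[0,1,105],0],
    [15,[0,1,107],0],
    [15,[0,1,108],0],
    [15,[0,1,108],0],
  ],
)

```text
t: 16.32
tool_pos: [0.4008, 0.2412, 0.2033]
tool_rot: [-0.416, 3.111, 0.0]
contact_force: [-2.4, -3.1, 7.2]
opening: 0.0293
grip_force: 41.4
```

step_arm(
  commands=[
    [50,[0,0,0],0],
    [50,[0,0,0],0],
    [70,[0,0,0],0],
    [70,[0,0,-20],0],
    [70,[0,0,-60],0],
    [70,[0,0,-106],0],
    [70,[0,0,-106],0],
  ],
)

```text
t: 17.2
tool_pos: [0.4012, 0.2415, 0.3115]
tool_rot: [-0.415, 3.105, 0.004]
contact_force: [0.2, -0.6, 0.8]
opening: 0.0598
grip_force: 0.0
```

```bash
python3 -c "
from plan import *
x,y,p=target('pavilion');show(x,y,.30,p)
"
```

```text
t 17.2 shift [-149.5 -416.2   12.4] yaw 5.0 cur phi 105.2 q6 -83.3 tilt -1.0 open 0.0598 grip 0.0
```

step_arm(
  commands=[
    [88,[-149,-416,12],5],
    [88,[-149,-416,12],5],
    [88,[-149,-416,12],5],
    [88,[-149,-416,12],5],
    [88,[-149,-416,12],5],
    [88,[-149,-416,12],5],
    [88,[-149,-416,12],5],
    [88,[-149,-416,12],5],
    [88,[-149,-416,12],5],
    [88,[-149,-416,12],5],
  ],
)

```text
t: 18.45
tool_pos: [0.6522, -0.1201, 0.2941]
tool_rot: [0.282, -3.128, -0.001]
contact_force: [0.1, -0.5, -1.5]
opening: 0.0748
grip_force: 0.0
```

```bash
python3 -c "
from plan import *
from trayview import tv
from station import eyes
x,y,p=target('pavilion');show(x,y,.187,p)
tv(eyes.get_image('top')[:,:,::-1].copy(),'pics/t2.png')
"
```

```text
t 18.45 shift [ -2.7  -1.2 107.1] yaw 0.1 cur phi 100.3 q6 -117.2 tilt -1.0 open 0.0748 grip 0.0
```

View pics/t2.png

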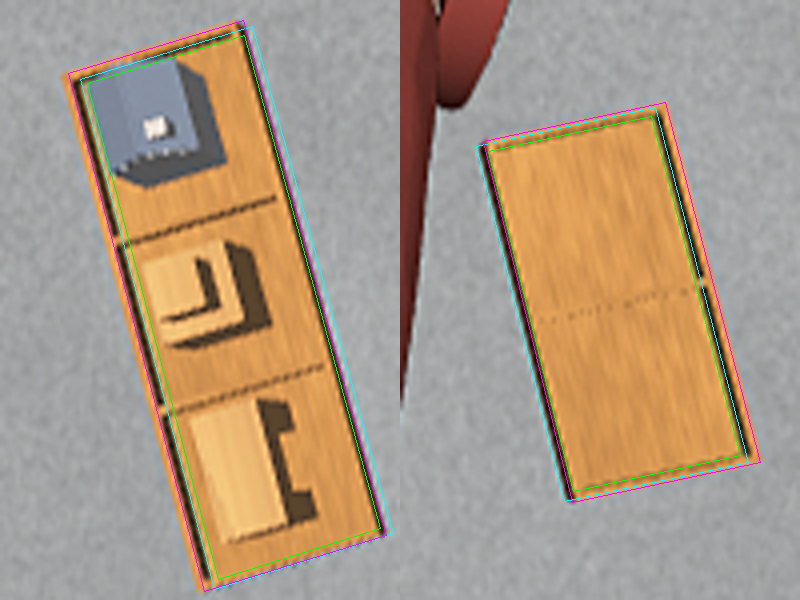

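All three models stand upright in the three-bay tray: house at (155,120), tower at (205,295), gateway at (250,470). Next is the pavilion.

step_arm(
  commands=[
    [88,[-2,-1,45],0],
    [88,[-2,-1,85],0],
    [88,[-2,-1,107],0],
    [88,[-2,-1,107],0],
    [20,[-2,-1,107],0],
    [20,[-2,-1,107],0],
    [20,[-2,-1,107],0],
    [20,[-2,-1,107],0],
    [20,[-2,-1,107],0],
    [20,[-2,-1,107],0],
  ],
)

```text
t: 19.75
tool_pos: [0.6562, -0.1224, 0.1905]
tool_rot: [-0.28, 3.125, -0.002]
contact_force: [0.4, 0.8, 6.4]
opening: 0.0432
grip_force: 41.3
```

```bash
python3 -c "
from plan import *
x,y,p=bay('tray_two',.041);show(x,y,.30,p,'far')"
```

```text
far t 19.75 shift [ 169.1 -120.6 -110. ] yaw -0.0 cur phi 100.2 q6 -117.2 tilt -1.0 open 0.0432 grip 41.3
```

step_arm(
  commands=[
    [20,[0,0,-50],0],
    [20,[0,0,-110],0],
    [20,[50,-36,-110],0],
    [20,[95,-68,-110],0],
    [20,[140,-100,-110],0],
    [20,[169,-121,-110],0],
    [20,[169,-121,-110],0],
    [20,[169,-121,-110],0],
    [20,[169,-121,-110],0],
  ],
)

```text
t: 20.88
tool_pos: [0.5108, -0.2704, 0.2978]
tool_rot: [-0.282, 3.129, 0.0]
contact_force: [0.6, 0.3, -0.3]
opening: 0.043
grip_force: 41.1
```

```bash
python3 -c "
from plan import *
x,y,p=bay('tray_two',.041);show(x,y,.1945,p,'far')"
```

```text
far t 20.88 shift [  0.2  -0.5 103.3] yaw 0.1 cur phi 100.3 q6 -135.6 tilt -1.0 open 0.043 grip 41.1
```

step_arm(
  commands=[
    [20,[0,0,45],0],
    [20,[0,0,85],0],
    [20,[0,0,99],0],
    [20,[0,0,103],0],
    [20,[0,0,105],0],
    [20,[0,0,106],0],
    [20,[0,0,106],0],
  ],
)

```text
t: 21.75
tool_pos: [0.5111, -0.2715, 0.1945]
tool_rot: [-0.28, 3.127, -0.002]
contact_force: [-2.2, 1.7, 4.4]
opening: 0.0434
grip_force: 41.6
```

step_arm(
  commands=[
    [62,[0,0,0],0],
    [62,[0,0,0],0],
    [78,[0,0,0],0],
    [78,[0,0,-20],0],
    [78,[0,0,-60],0],
    [78,[0,0,-104],0],
    [78,[0,0,-104],0],
  ],
)

```text
t: 22.62
tool_pos: [0.5117, -0.2721, 0.3025]
tool_rot: [-0.28, 3.121, -0.011]
contact_force: [0.3, 0.5, 0.4]
opening: 0.0666
grip_force: 0.0
```

```bash
python3 -c "
from plan import *
x,y,p=target('grandstand');show(x,y,.30,p)
"
```

```text
t 22.62 shift [1.030e+01 2.804e+02 2.000e-01] yaw 5.1 cur phi 100.2 q6 -135.6 tilt -0.9999 open 0.0666 grip 0.0
```

step_arm(
  commands=[
    [78,[10,280,0],5],
    [78,[10,280,0],5],
    [78,[10,280,0],5],
    [78,[10,280,0],5],
    [78,[10,280,0],5],
    [78,[10,280,0],5],
    [78,[10,280,0],5],
    [78,[10,280,0],5],
  ],
)

```text
t: 23.62
tool_pos: [0.4509, 0.0017, 0.2958]
tool_rot: [0.141, -3.138, 0.0]
contact_force: [0.1, -0.5, -0.9]
opening: 0.0663
grip_force: 0.0
```

```bash
python3 -c "
from plan import *
from station import eyes
import cv2
x,y,p=target('grandstand');show(x,y,.186,p)
cv2.imwrite('pics/w2.png',eyes.get_image('wrist')[:,:,::-1])
"
```

```text
t 23.62 shift [ -0.9   0.3 109.8] yaw 0.0 cur phi 95.1 q6 -104.4 tilt -1.0 open 0.0663 grip 0.0
```

View pics/w2.png

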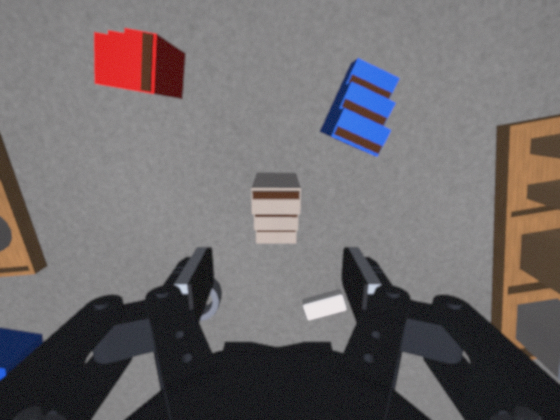

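The white grandstand at (276,210) is centred between the fingers, with its tall end towards the robot as fitted. The red (140,62) and blue (362,108) look-alikes are clear of the gripper.

step_arm(
  commands=[
    [78,[-1,0,45],0],
    [78,[-1,0,85],0],
    [78,[-1,0,109],0],
    [78,[-1,0,109],0],
    [20,[-1,0,109],0],
    [20,[-1,0,109],0],
    [20,[-1,0,109],0],
    [20,[-1,0,109],0],
    [20,[-1,0,109],0],
    [20,[-1,0,109],0],
  ],
)

```text
t: 24.92
tool_pos: [0.4527, 0.0025, 0.1885]
tool_rot: [-0.143, 3.135, -0.002]
contact_force: [-0.5, -1.6, 6.1]
opening: 0.0356
grip_force: 41.7
```

```bash
python3 -c "
from plan import *
x,y,p=bay('tray_two',-.048);show(x,y,.30,p,'near')"
```

```text
near t 24.93 shift [  55.4 -285.5 -111.3] yaw -5.0 cur phi 95.2 q6 -104.3 tilt -1.0 open 0.0356 grip 41.7
```

step_arm(
  commands=[
    [20,[0,0,-50],0],
    [20,[0,0,-111],0],
    [20,[55,-285,-111],-5],
    [20,[55,-285,-111],-5],
    [20,[55,-285,-111],-5],
    [20,[55,-285,-111],-5],
    [20,[55,-285,-111],-5],
    [20,[55,-285,-111],-5],
    [20,[55,-285,-111],-5],
    [20,[55,-285,-111],-5],
  ],
)

```text
t: 26.18
tool_pos: [0.423, -0.2848, 0.2974]
tool_rot: [0.283, -3.129, -0.001]
contact_force: [0.2, -0.3, 0.9]
opening: 0.0356
grip_force: 40.9
```

```bash
python3 -c "
from plan import *
x,y,p=bay('tray_two',-.048);show(x,y,.1925,p,'near')"
```

```text
near t 26.18 shift [ 1.000e-01 -2.000e+00  1.049e+02] yaw 0.1 cur phi 100.3 q6 -142.7 tilt -1.0 open 0.0356 grip 40.9
```

step_arm(
  commands=[
    [20,[0,-1,45],0],
    [20,[0,-1,85],0],
    [20,[0,-1,100],0],
    [20,[0,-1,104],0],
    [20,[0,-1,106],0],
    [20,[0,-1,107],0],
    [20,[0,-1,107],0],
  ],
)

```text
t: 27.05
tool_pos: [0.4237, -0.2877, 0.1926]
tool_rot: [-0.28, 3.127, -0.003]
contact_force: [-0.5, 0.4, 5.4]
opening: 0.0355
grip_force: 41.6
```

step_arm(
  commands=[
    [55,[0,0,0],0],
    [55,[0,0,0],0],
    [70,[0,0,0],0],
    [70,[0,0,-20],0],
    [70,[0,0,-60],0],
    [70,[0,0,-110],0],
    [70,[0,120,-130],0],
    [70,[0,240,-150],0],
    [70,[0,240,-150],0],
    [70,[0,240,-150],0],
    [70,[0,240,-150],0],
  ],
)

```text
t: 28.42
tool_pos: [0.3799, -0.0483, 0.3413]
tool_rot: [-0.289, 3.126, -0.001]
contact_force: [-0.3, -1.0, 0.8]
opening: 0.0598
grip_force: 0.0
```

```bash
python3 -c "
from trayview import tv
from station import eyes
import cv2
im=eyes.get_image('top')[:,:,::-1].copy()
tv(im,'pics/t3.png');cv2.imwrite('pics/s3.png',cv2.resize(cv2.hconcat([eyes.get_image('scene')[:,:,::-1].copy(),im]),(800,300)))
"
```

```text
(no output)
```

View pics/t3.png

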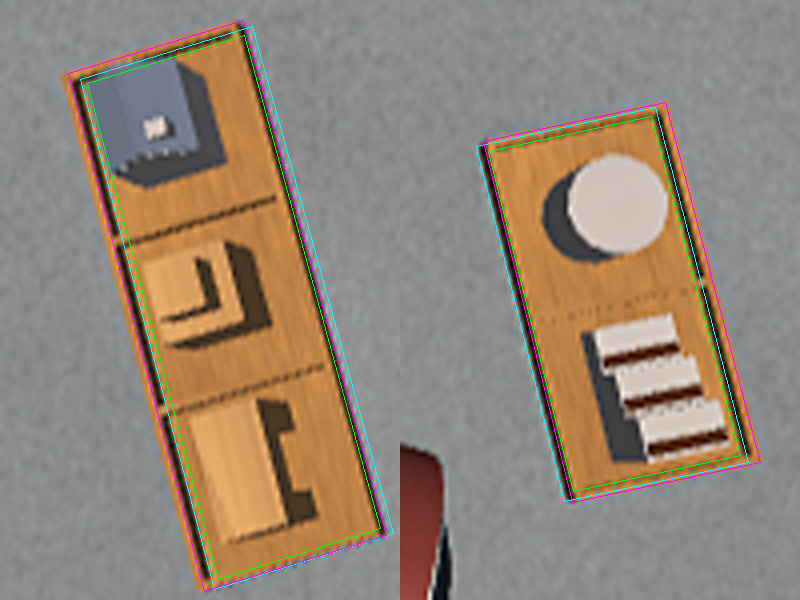

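View pics/s3.png

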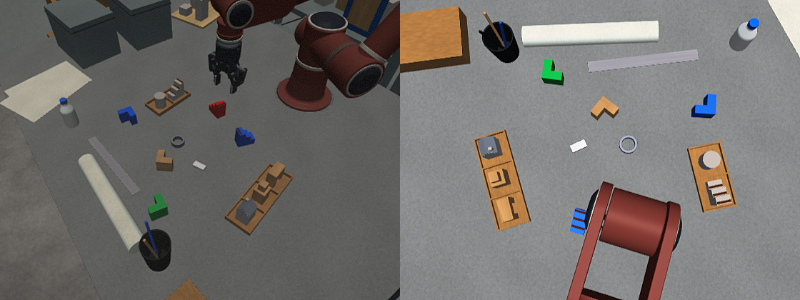

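All five models stand upright inside their bays: house, tower and gateway on the left, pavilion (610,205) and grandstand (660,390) on the right. The L-shaped block has not moved and the gripper is clear of everything, so I hand in.

```bash
python3 -c "
from station import finish_job
print(finish_job())"
```

```text
the job is handed in; nothing more can be done
None
```

Both kits are packed and handed in at about 28.5 s on the robot's clock: the three-bay tray holds the tower in the middle with the house and gateway outside, the two-bay tray holds the pavilion and grandstand, and the L-shaped block was left untouched.

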